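Unbolt the provision box and fetch the jar to the tray

TASK

Unbolt the wooden provision box: swing the bolt's arm up out of its notch, draw the bolt right back and turn the arm down again into the back notch. Then raise the lid until it stands open, nearly upright, on its stiff hinges, and lift the brown-lidded jar out and set it down gently, upright, in a free place on the wooden tray. Leave the four cups, the milk jug and the strainer standing where they are.

Things in the scene. Friction and masses are not known exactly. Their poses are not given: they have to be found in the camera images.
- box: fixed wooden provision box, 240 mm deep (x), 400 wide (y), 137 high. Origin: centre of underside; -x is its front, facing the robot. Top at y = 62 to 200 mm: fixed board. Top at y = -198 to 58 mm: hinged lid, 12 thick. A steel barrel bolt lies along y on the lid; locked, its rod runs to +y under a keeper on the fixed board (y = 68 to 84, 28 mm high there), so the lid cannot open.
- box_inside (a point): centre of the inner floor of the box's compartment under the lid, 12 mm above the table. The compartment is clear from -108 to 108 mm along the box's x and from -125 to 125 mm along its y about this point (on +y the space goes on under the fixed board); its walls are 12 mm thick and 125 mm high.
- box_hinge (a point): middle of the lid's hinge line, at the box's back edge; the line runs along the box's y, 131 mm above the table
- lid (a joint): angle of the lid about the hinge line, rad: 0 shut, grows as the front edge rises, stops at 1.65. The lid weighs about 0.75 kg with its bolt, and its hinges are stiff: it stays where it is left; about 8 N at the knob raises it. Open, its top face with knob and bolt looks away from the robot
- lid_knob (a point): centre of the head of the lid's dark wooden knob (head 30 mm across, 14 mm high, grip it from the sides), 24 mm above the lid's top, 212 mm in front of the hinge line and 30 mm from the front edge, in the middle of the lid's width
- bolt (a joint): how far the bolt is drawn back, m: 0 locked, 0.060 fully back against its stop. Drawing it moves rod, arm and ball to the box's -y. Friction about 1.5 N. The rod (12 mm thick, axis 16 mm above the lid and 98 mm in front of the hinge line) is clear of the keeper from 0.025 on
- bolt_arm (a joint): angle of the bolt's 8 mm arm, rad: 0 down in a notch (pointing to the box's front and 0.436 rad up from the lid), grows as the ball swings up about the rod axis, upright 1.13, stop 1.3. Notches at bolt = 0 and 0.060 (4 mm play); the wall between them is passed only above about 0.75. Friction under 1 N at the ball holds the arm at any angle
- bolt_knob (a point): centre of the steel ball, 22 mm across, at the end of the bolt's arm, 46 mm from the rod axis (which runs along the box's y); with the arm down it is 35 mm above the lid's top and 42 mm in front of the rod axis
- jar_lid (a point): centre of the jar's brown screw-top lid (60 mm across, 24 high, shut tight), 93 mm above the jar's foot, 12 below its top. Jar round, cream plastic, 58 mm across, 105 high, about 0.22 kg; z points up it. At the start it stands on the box's inner floor under the shut lid, its axis -65 to -35 mm along x and -115 to -30 mm along y from the box's origin
- jar: the same jar; origin: centre of its foot
- tray: wooden tray (fixed), 200 mm (x) by 300 mm (y), rim 34 mm high, walls 8 mm, inner floor 8 mm above the table. Origin: centre of its underside. Two cups stand near its +y end (y about 85 to 105 mm); the rest is free.
- cup1: small steel cup on the tray, 52 mm across, 45 mm high; origin: centre of its foot
- cup2: small steel cup on the tray, as cup1
- cup3: small steel cup on the fixed board of the box, as cup1
- cup4: small steel cup on the fixed board of the box, as cup1
- jug: glass milk jug, 94 mm across, 140 mm high, with a handle; origin: centre of its foot
- strainer: steel tea strainer lying on the table, bowl 76 mm across and 30 mm high, handle reaching to 165 mm from the bowl's centre along its +x; origin: centre of the bowl's foot

How it is judged (in metres and radians):
On the way, in this order (a step that is already met when the one before it is completed fails the run):
1. the bolt is drawn right back and its arm is down in the back notch, the lid still shut (value of joint bolt above 0.054 m and value of joint bolt_arm below 0.3 rad and value of joint lid below 0.15 rad), for 0.1 s.
2. the lid is raised to nearly upright (value of joint lid above 1.2 rad), for 0.1 s.
3. the jar is lifted clear of the box (height (world z) of jar above 0.13 m), for 0.05 s.
At the end, for the whole second after the job is handed in: Bolt drawn back at least 54 of 60 mm, its arm down in the back notch (below 0.35 rad); lid at rest, open at least 1.15 rad; jar upright (within 0.08 rad), at rest, released, its whole foot on the tray's floor; cups upright (within 0.1 rad) (value of joint bolt above 0.054 m and value of joint bolt_arm below 0.35 rad and value of joint lid above 1.15 rad and velocity of joint lid between -0.05 and 0.05 rad/s and x of jar in the frame of tray between -0.068 and 0.068 m and y of jar in the frame of tray between -0.118 and 0.118 m and z of jar in the frame of tray between 0.004 and 0.012 m and angle between jar's own z axis and vertical below 0.08 rad and linear speed of jar below 0.02 m/s and angle between each of cup1, cup2, cup3, cup4's own z axis and vertical below 0.1 rad); the robot touches nothing.
It fails at once if a cup, the jug or the strainer shifted by more than 30 mm (distance of any of cup1, cup2, cup3, cup4, jug, strainer from where it was at the start of the episode above 0.03 m).
It fails at once if the jar tipped over (by more than 0.7 rad) (angle between jar's own z axis and vertical above 0.7 rad).
It fails at once if the jar dropped or banged on the tray (more than 60 N) (contact force between jar and tray above 60 N).
It fails at once if the jar let fall (out of the fingers and faster than 0.6 m/s) (linear speed of jar above 0.6 m/s and contact force between the fingers and jar below 0.2 N).
It also fails if it takes over 69 s, if anything falls off the work surface, if the arm or the gripper's body presses on something with over 40 N, if the wrist force passes 120 N, or if a joint passes its speed limit or range.

ROBOT

A 6-joint arm with a two-finger parallel gripper is mounted at the origin on the work surface. World frame = base frame: x ahead of the robot, y to its left, z up, the work surface at z = 0. Lengths are in m, angles in degrees, forces in N, time in s.
With the tool pointing down it reaches from about 0.4 to 0.825 m from the base axis. Payload 7 kg.
Tool frame: the origin (TCP) lies on the centre line of the jaws, within the pads' length; the fingertips stand 14 mm ahead of it and the grasp point (between the pads) lies 5 mm behind it; z points along the fingers, y is the line along which they close (so a half turn about z gives the same grasp; the last joint's range is limited). The gripper opens to 88 mm and grips with 3 to 60 N. Pads are 19 mm wide; open, the fingers measure 130 mm over their backs; the gripper's body (78 mm by 193 mm) begins 47 mm behind the grasp point.
Start: joints at [-48.237, 20.546, 0.682, 0, -70.136, -16.507], TCP at [0.288, -0.61, 0.241] pointing down, gripper open.
Joint ranges: [-176.03, 176.03], [-82.01, 121.73], [-58.28, 71.71], [-173.87, 95.51], [-174.79, -0.11], [-173.66, 173.66]. Speed limits (degrees/s): [136.94, 136.94, 172.46, 180, 180, 180].

INTERFACE

Orientations are given as [roll, pitch, yaw] about the fixed x, y, z axes, in that order (R = Rz(yaw) Ry(pitch) Rx(roll)).
In Python, from plant import r gives the robot as it stands.
- The arm moves only by the tool send_rows, never from a script. Its argument "steps" is a list of rows, each an object with "dp": the shift along the tool's x, y, z in mm, a list of three; "roll": the turn about the tool's z in rad; "jaw": the opening in per cent of the stroke, from 0 (shut) to 100 (fully open). In form: [{"dp": [tx, ty, tz], "roll": roll, "jaw": jaw}, ...]. A call has 1 to 5 rows; each row is the pose to reach, as a shift and turn from the pose commanded when the call began, along the tool's axes at that moment; what a row does not reach only later rows make up. A row lasts 1/8 s, in which the tool goes at most 62.5 mm and 10.7 degrees, less where a joint would pass 70% of its speed; a pose out of reach is approached as far as the arm can. A call with a gripper value outside its range is refused whole. The fingers move at their own pace and stop on an object; "newtons" is the grip in N (left out, the last holds). Time passes only in rows, so rows that repeat a pose let the fingers close. It gives the time, the measured TCP pose, the force, the opening and the grip force at its end, in the units of the state.
- r.get_state(): the state, without advancing time (a new reading comes with each control period).
- r.capture(name): name is "side" or "top" or "wrist"; returns a dict with "image" (420x560x3 uint8, blue, green, red), "K" (3x3 intrinsics, pixels), "dist" ([k1, k2, p1, p2, k3] as OpenCV has them; the pictures are not rectified), "rvec" (rotation vector, rad) and "tvec" (3), from world to camera coordinates, as OpenCV has them. Camera axes: x right, y down, z forward; pixel columns grow to the right and rows downward; lengths in m; the calibration is good to about 2 mm. A picture is of the moment at which its call begins. There is no depth.
- r.close_job(): hands the job in; it is judged then, once.
The state is a dict: "time_s": time; "joints": joint angles; "qd": joint speeds; "joint_torque": joint torques, N m; "tcp_pos": TCP position; "eef_rot": TCP orientation; "contact_force": force on the tool from outside, world axes, zero at the start; "moment": the same for the moment, N m; "gripper_width": finger opening in m; "gripper_force": force on a finger pad.
Only numpy, scipy, OpenCV 4.12 (cv2) and the standard library are available. Lean on these libraries where they do the work, as an engineer would, in place of code of your own. Each camera call takes 0.05 s, during which the arm holds its last target. There are 200 camera calls.

## Working session

There is one attempt and no reset: what is moved stays moved. The work goes in short steps, Python scripts to look and compute and a tool call to move; the robot and the scene stay as the last step left them, time stands still between calls to the robot, and variables do not carry over. Pictures are saved under pics/ and viewed, at most 10 in all, crops included, and the job is handed in when it is done.

Besides the shell and the picture viewer there is one more tool, called after "Request:" by a JSON object that holds its "name" and its "arguments". send_rows: Moves the arm, as the interface text tells. Its arguments: {"type":"object","properties":{"steps":{"type":"array","items":{"type":"object","properties":{"dp":{"type":"array","items":{"type":"number"}},"roll":{"type":"number"},"jaw":{"type":"number"}}}},"newtons":{"type":"number"}},"required":["steps"]}

```bash
mkdir -p pics && ls && python3 - <<'E'
from plant import r
import cv2,pickle
for n in("side","top"):
    c=r.capture(n);cv2.imwrite(f"pics/{n}0.png",c["image"]);pickle.dump(c,open(f"{n}0.pkl","wb"))
    print(n,c["K"],c["dist"],c["rvec"],c["tvec"])
print(r.get_state())
E
```

```text
pics
side [[470.84993475   0.         288.5228612 ]
 [  0.         470.84993475 209.34929455]
 [  0.           0.           1.        ]] [-0.03834163  0.          0.          0.          0.        ] [ 0.77650973 -2.3743951   1.32744247] [0.40245657 0.27983802 1.27128997]
top [[441.61741986   0.         275.76367322]
 [  0.         441.61741986 214.19374504]
 [  0.           0.           1.        ]] [-0.12466612  0.          0.          0.          0.        ] [ 2.13961577 -2.10531842  0.16316427] [-0.01120591  0.52364166  1.44616562]
{'time_s': 0.1, 'joints': array([-4.82360777e+01,  2.05857048e+01,  6.40466194e-01, -1.55346033e-02,
       -7.01373594e+01, -1.65074213e+01]), 'qd': array([ 0.04132684, -0.00492067,  0.19368355,  0.03419986, -0.03818233,
        0.01494523]), 'joint_torque': array([-4.19662902e-04, -5.84163666e+01,  2.93751723e+01,  7.01548576e+00,
        1.01069076e-02, -5.22860773e-05]), 'tcp_pos': array([ 0.28780116, -0.61011767,  0.23975262]), 'eef_rot': array([ 1.79916657e+02, -9.46861055e-03, -1.54748781e+02]), 'contact_force': array([ 0.20373595,  0.00542881, -0.24069904]), 'moment': array([-0.00140463, -0.02324154,  0.02118985]), 'gripper_force': 0.0, 'gripper_width': 0.08776169530551897}
```

View pics/top0.png

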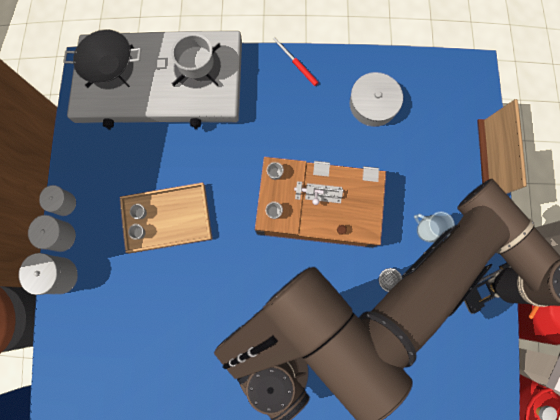

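View pics/side0.png

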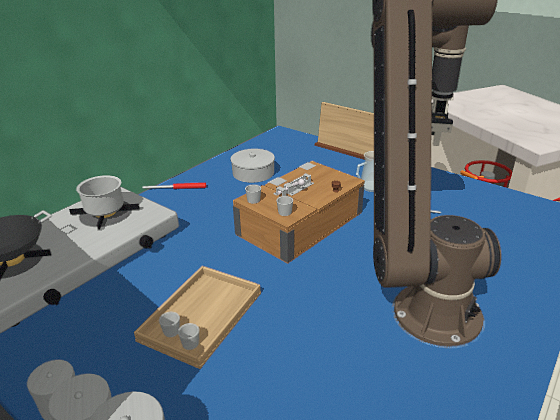

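The top view shows the box at about (258–385, 157–246), with the lid knob at (344,230) and bolt ball at about (317,201). The tray is at (120–212, 183–252). I'll enlarge the box next.

```bash
python3 - <<'E'
import cv2,pickle
def crop(n,x0,y0,w,h,s,o):
    im=pickle.load(open(n+"0.pkl","rb"))["image"][y0:y0+h,x0:x0+w]
    im=cv2.resize(im,None,fx=s,fy=s,interpolation=cv2.INTER_CUBIC)
    for i in range(0,w,10):
        cv2.putText(im,str(x0+i),(i*s,10),0,.35,(255,255,255),1);cv2.line(im,(i*s,12),(i*s,18),(0,255,255),1)
    for i in range(10,h,10):
        cv2.putText(im,str(y0+i),(0,i*s),0,.35,(255,255,255),1);cv2.line(im,(22,i*s),(28,i*s),(0,255,255),1)
    cv2.imwrite(o,im)
crop("top",245,148,150,105,5,"pics/tc.png")
crop("side",228,155,150,110,5,"pics/sc.png")
E
```

```text
(no output)
```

View pics/tc.png

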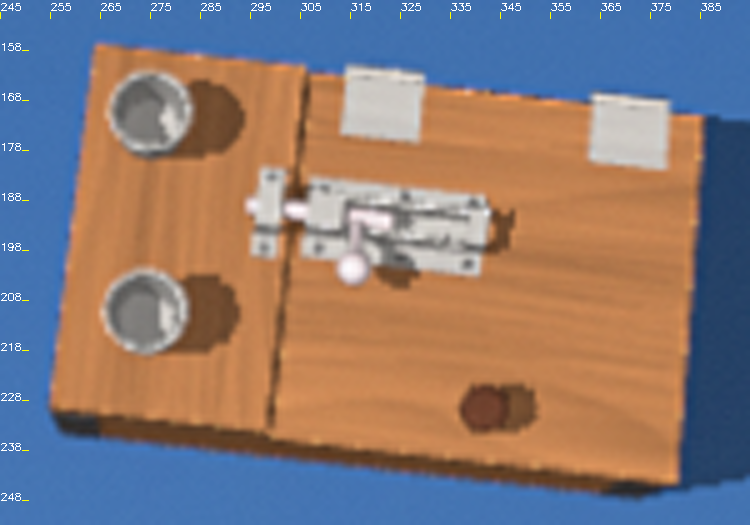

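View pics/sc.png

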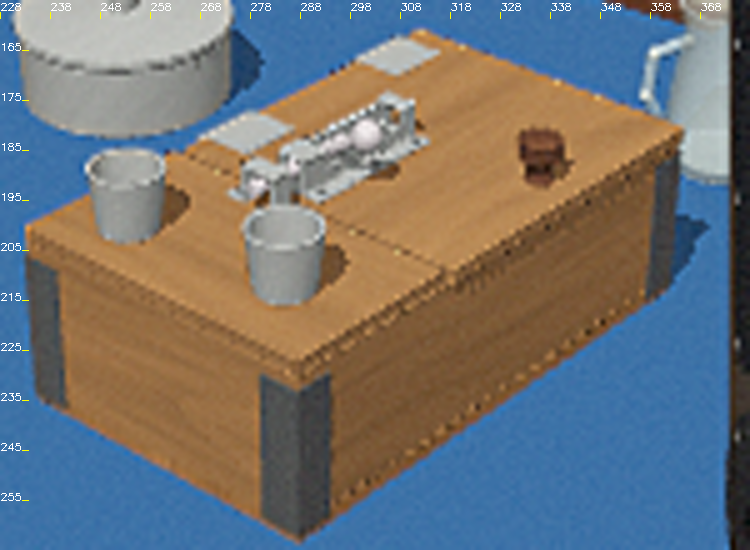

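The crops give clear pixels for the box corners, ball (top crop 352,268; side crop 367,136) and knob (485,408; 542,143). Next I fit the poses.

```bash
cat > h.py <<'E'
import cv2,pickle,numpy as np
from scipy.optimize import least_squares
C={n:pickle.load(open(f"{n}0.pkl","rb")) for n in("side","top")}
def proj(n,P,C=C):
    c=C[n];return cv2.projectPoints(np.float64(P).reshape(-1,1,3),np.float64(c["rvec"]),np.float64(c["tvec"]),c["K"],np.float64(c["dist"]))[0].reshape(-1,2)
def fit(obs,x0,extra=0):
    def f(p):
        c,s=np.cos(p[2]),np.sin(p[2]);o=[]
        for n,P,u in obs:
            P=np.array(P(p) if callable(P) else P,float)
            o.append(proj(n,[p[0]+c*P[0]-s*P[1],p[1]+s*P[0]+c*P[1],P[2]])[0]-u)
        return np.concatenate(o)
    r=least_squares(f,x0,loss="soft_l1");return r.x,f(r.x).reshape(-1,2)
def at(n,u,z):
    return least_squares(lambda p:(proj(n,[p[0],p[1],z])[0]-u),[.6,0]).x
E
python3 - <<'E'
from h import *
t=lambda x,y:np.array([245+x/5,148+y/5]); s=lambda x,y:np.array([228+x/5,155+y/5])
h=.137;A,B=.12,.2
ball=lambda p:(-.020,p[3],.172)
obs=[("top",(A,B,h),t(95,44)),("top",(A,-B,h),t(703,117)),("top",(-A,-B,h),t(678,484)),("top",(-A,B,h),t(52,410)),("top",(-.092,-.07,.161),t(485,408)),("top",ball,t(352,268)),
("side",(A,B,h),s(27,226)),("side",(-A,B,h),s(297,375)),("side",(-A,-B,h),s(683,130)),("side",(A,-B,h),s(418,30)),("side",(-A,B,0),s(300,538)),("side",(A,B,0),s(37,403)),("side",(-.092,-.07,.161),s(542,143)),("side",ball,s(367,136))]
p,e=fit(obs,[.6,0,0,0]);print("box",p,np.degrees(p[2]));print(e.round(1).tolist())
z=.034
ob=[("top",(.1,.15,z),[120,197]),("top",(.1,-.15,z),[204,183]),("top",(-.1,-.15,z),[212,240]),("top",(-.1,.15,z),[126,253]),("side",(.1,-.15,z),[203,267]),("side",(-.1,-.15,z),[262,288]),("side",(-.1,.15,z),[201,363]),("side",(.1,.15,z),[136,337])]
q,e=fit(ob,[.6,.4,0]);print("tray",q,np.degrees(q[2]));print(e.round(1).tolist())
print("jug",at("top",(434,227),.1),"strainer",at("top",(390,280),.015),"board",at("top",(500,150),.1))
c,s_=np.cos(p[2]),np.sin(p[2])
for n,P in(("ball",(-.02,p[3])),("knob",(-.092,-.07)),("c3",(0,0))): print(n,p[0]+c*P[0]-s_*P[1],p[1]+s_*P[0]+c*P[1])
E
```

```text
box [ 0.55583932 -0.1486009  -0.10016437  0.01959377] -5.738995910227412
[[-0.5, 0.4], [0.6, -0.5], [0.0, -0.4], [-1.2, -0.1], [-0.6, 0.3], [-0.1, 1.6], [-0.5, -1.0], [0.2, -3.7], [0.1, -2.1], [0.2, -1.7], [-0.1, 0.5], [0.3, -1.6], [-0.4, -0.0], [0.6, 1.2]]
tray [0.5040665  0.38106585 0.18468156] 10.581474105599463
[[-0.7, 1.1], [-1.0, 0.5], [-1.0, 0.1], [-0.7, 1.5], [0.3, -2.3], [0.2, -4.3], [-0.0, -3.7], [-1.1, -5.2]]
jug [ 0.47929533 -0.52178759] strainer [ 0.30881502 -0.39241551] board [ 0.74933558 -0.77043096]
ball 0.5378988865899955 -0.12710540344648036
knob 0.4573006640125203 -0.20905032234261295
c3 0.5558393240513289 -0.1486009015202749
```

```bash
cat >> h.py <<'E'
from scipy.spatial.transform import Rotation as Ro
BOX=np.array([.55584,-.1486,-.10016])
def b2w(P,B=BOX):
    c,s=np.cos(B[2]),np.sin(B[2]);return np.array([B[0]+c*P[0]-s*P[1],B[1]+s*P[0]+c*P[1],P[2]])
def go(target,yaw=None):
    from plant import r
    s=r.get_state();R=Ro.from_euler("xyz",s["eef_rot"],degrees=True)
    d=R.inv().apply(np.array(target)-s["tcp_pos"])*1000
    y=s["eef_rot"][2];ro=0 if yaw is None else np.radians((y-yaw+180)%360-180)
    print("t",round(s["time_s"],2),"tcp",s["tcp_pos"].round(4),s["eef_rot"].round(2),"F",s["contact_force"].round(1),"w",round(s["gripper_width"]*1e3,1),"gf",round(s["gripper_force"],1));print("dp",d.round(1),"roll",round(ro,3))
E
python3 -c "
from h import *
go([.47,-.17,.36],174.26)"
```

```text
t 0.1 tcp [ 0.2878 -0.6101  0.2398] [ 1.7992e+02 -1.0000e-02 -1.5475e+02] F [ 0.2  0.  -0.2] w 87.8 gf 0.0
dp [-352.5  320.5 -119.8] roll 0.541
```

Request:
{"name": "send_rows", "arguments": {"steps": [{"dp":[-15,10,-45],"roll":0,"jaw":100},{"dp":[-45,40,-80],"roll":0,"jaw":100},{"dp":[-85,78,-105],"roll":0,"jaw":100},{"dp":[-130,118,-120],"roll":0,"jaw":100},{"dp":[-170,155,-120],"roll":0,"jaw":100}]}}

```text
time_s: 0.72
tcp_pos: [0.3763, -0.3963, 0.3618]
eef_rot: [-179.9, 0.1, -154.7]
contact_force: [1.0, 0.7, -0.0]
gripper_width: 0.0875
gripper_force: 0.0
```

Request:
{"name": "send_rows", "arguments": {"steps": [{"dp":[-40,36,0],"roll":0.11,"jaw":60},{"dp":[-82,74,0],"roll":0.22,"jaw":60},{"dp":[-124,112,0],"roll":0.33,"jaw":60},{"dp":[-160,145,0],"roll":0.44,"jaw":60},{"dp":[-182,165,0],"roll":0.541,"jaw":60}]}}

```text
time_s: 1.35
tcp_pos: [0.4702, -0.1688, 0.3604]
eef_rot: [180.0, -0.0, 174.2]
contact_force: [0.4, -1.0, -0.0]
gripper_width: 0.0529
gripper_force: 0.0
```

```bash
python3 - <<'E'
from h import *
from plant import r
go([.47,-.17,.36],174.26)
c=r.capture("wrist");pickle.dump(c,open("wrist0.pkl","wb"));cv2.imwrite("pics/w0.png",cv2.resize(c["image"],None,fx=1.4,fy=1.4,interpolation=2))
go([.47,-.17,.36],174.26)
E
```

```text
t 1.35 tcp [ 0.4702 -0.1688  0.3604] [ 1.7998e+02 -1.0000e-02  1.7416e+02] F [ 0.4 -1.  -0. ] w 52.9 gf 0.0
dp [ 0.  -1.2  0.4] roll -0.002
t 1.4 tcp [ 0.471  -0.1672  0.3602] [179.94   0.   173.88] F [ 0.4  1.5 -0.7] w 52.9 gf 0.0
dp [ 0.7 -2.9  0.2] roll -0.007
```

View pics/w0.png

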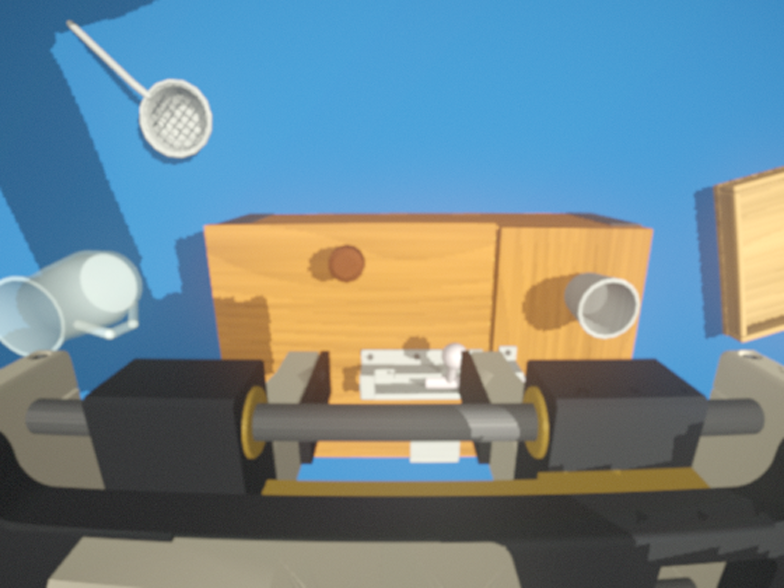

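Wrist view: ball at (454,356), knob (347,262) and front top corners at (205,225) and (652,228). I'll refit the box with these added.

```bash
python3 - <<'E'
import h
from h import *
h.C["wrist"]=pickle.load(open("wrist0.pkl","rb"))
t=lambda x,y:np.array([245+x/5,148+y/5]); s=lambda x,y:np.array([228+x/5,155+y/5]);w=lambda x,y:np.array([x/1.4,y/1.4])
H=.137;A,B=.12,.2
ball=lambda p:(-.020,p[3],.172);kn=(-.092,-.07,.161)
obs=[("top",(A,B,H),t(95,44)),("top",(A,-B,H),t(703,117)),("top",(-A,-B,H),t(678,484)),("top",(-A,B,H),t(52,410)),("top",kn,t(485,408)),("top",ball,t(352,268)),
("side",kn,s(542,143)),("side",ball,s(367,136)),
("wrist",(-A,-B,H),w(205,225)),("wrist",(-A,B,H),w(652,228)),("wrist",kn,w(347,262)),("wrist",ball,w(454,356)),("wrist",(-A,.06,H),w(497,222))]
p,e=fit(obs,[.6,0,0,0]);print("box",p.round(4),np.degrees(p[2]));print(e.round(1).tolist())
def tri(l):
    f=lambda q:np.concatenate([h.proj(n,q)[0]-u for n,u in l]);r=least_squares(f,[.5,-.1,.17]);return r.x,r.fun
print("ball tri",tri([obs[5][::2],obs[7][::2],obs[11][::2]]),"exp",b2w(ball(p),p))
print("knob tri",tri([obs[4][::2],obs[6][::2],obs[10][::2]]),"exp",b2w(kn,p))
E
```

```text
box [ 0.5577 -0.1477 -0.106   0.0214] -6.07301494241303
[[-0.5, -0.5], [0.5, -0.7], [-0.5, -0.7], [-1.6, -1.0], [-1.1, -0.2], [-1.0, 1.0], [-1.0, 0.0], [-0.5, 1.4], [-4.1, -0.2], [0.5, -0.3], [-1.4, -0.1], [-0.5, -5.8], [0.3, 2.3]]
ball tri (array([ 0.54334259, -0.12530974,  0.17918521]), array([-0.55547598, -0.55477196, -1.09452603, -0.94238922, -0.37634956,
       -0.65798162])) exp [ 0.54004236 -0.12430779  0.172     ]
knob tri (array([ 0.45832117, -0.20653679,  0.16243898]), array([-1.34097889, -0.1133034 , -1.06481283, -0.18967927, -0.70524297,
       -0.29264537])) exp [ 0.45878021 -0.20754454  0.161     ]
```

Request:
{"name": "send_rows", "arguments": {"steps": [{"dp":[-35,26,30],"roll":0,"jaw":60},{"dp":[-67,48,60],"roll":0,"jaw":60},{"dp":[-67,48,110],"roll":0,"jaw":60},{"dp":[-67,48,130],"roll":0,"jaw":60},{"dp":[-67,48,130],"roll":0,"jaw":60}]}}

```text
time_s: 2.02
tcp_pos: [0.5402, -0.1298, 0.2287]
eef_rot: [-180.0, -0.2, 174.3]
contact_force: [0.2, 1.0, 0.1]
gripper_width: 0.0525
gripper_force: 0.0
```

```bash
sed -i 's/^BOX=.*/BOX=np.array([.5577,-.1477,-.1060])/' h.py && python3 - <<'E'
from h import *
go([.5425,-.1255,.176],173.93)
E
```

```text
t 2.02 tcp [ 0.5402 -0.1298  0.2287] [-179.97   -0.24  174.26] F [0.2 1.  0.1] w 52.5 gf 0.0
dp [-2.1  4.5 52.7] roll 0.006
```

Request:
{"name": "send_rows", "arguments": {"steps": [{"dp":[-2,4.5,30],"roll":0.006,"jaw":60},{"dp":[-2,4.5,52.5],"roll":0.006,"jaw":60},{"dp":[-2,4.5,52.5],"roll":0.006,"jaw":20},{"dp":[-2,4.5,52.5],"roll":0.006,"jaw":10},{"dp":[-2,4.5,52.5],"roll":0.006,"jaw":10}], "newtons": 12}}

```text
time_s: 2.65
tcp_pos: [0.5445, -0.1256, 0.1796]
eef_rot: [180.0, 0.1, 173.9]
contact_force: [0.2, -0.8, 0.7]
gripper_width: 0.028
gripper_force: 0.0
```

```bash
python3 - <<'E'
from h import *
go([.5425,-.1255,.176],173.93)
E
```

```text
t 2.65 tcp [ 0.5445 -0.1256  0.1796] [1.7998e+02 1.4000e-01 1.7392e+02] F [ 0.2 -0.8  0.7] w 28.0 gf 0.0
dp [ 2.  -0.1  3.6] roll -0.0
```

Request:
{"name": "send_rows", "arguments": {"steps": [{"dp":[1,0,3],"roll":0,"jaw":10},{"dp":[1,0,3],"roll":0,"jaw":10},{"dp":[1,0,3],"roll":0,"jaw":10}]}}

```text
time_s: 3.02
tcp_pos: [0.5425, -0.1255, 0.1752]
eef_rot: [-180.0, -0.0, 173.9]
contact_force: [-3.0, 0.5, 2.6]
gripper_width: 0.021
gripper_force: 12.0
```

```bash
python3 - <<'E'
from h import *
from plant import r
go([.5425,-.1255,.176],173.93)
for n in("side","wrist"):
    c=r.capture(n)["image"]; c=c[140:230,240:360] if n=="side" else c[160:310,200:400]
    cv2.imwrite(f"pics/g_{n}.png",c)
a=cv2.resize(cv2.imread("pics/g_side.png"),(480,360),interpolation=2);b=cv2.resize(cv2.imread("pics/g_wrist.png"),(320,360*2//3),interpolation=2)
o=np.zeros((360,800,3),np.uint8);o[:,:480]=a;o[:240,480:]=b;cv2.imwrite("pics/g.png",o)
E
```

```text
t 3.02 tcp [ 0.5425 -0.1255  0.1752] [-1.7999e+02 -2.0000e-02  1.7392e+02] F [-3.   0.5  2.6] w 21.0 gf 12.0
dp [-0.  -0.  -0.8] roll -0.0
```

View pics/g.png

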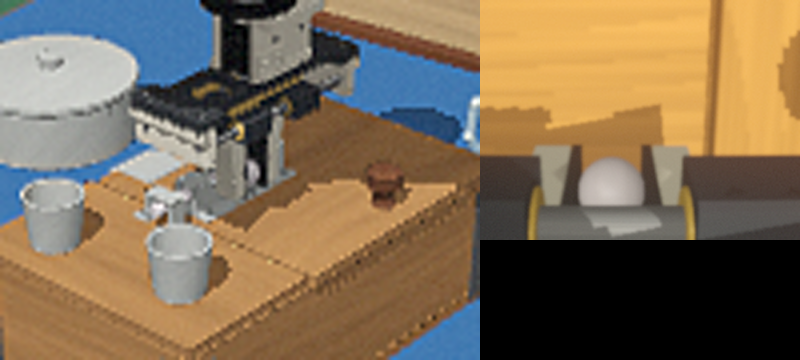

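Request:
{"name": "send_rows", "arguments": {"steps": [{"dp":[-7.5,0,-8.5],"roll":0,"jaw":10},{"dp":[-15,0,-14],"roll":0,"jaw":10},{"dp":[-23,0,-17.5],"roll":0,"jaw":10},{"dp":[-32,0,-20],"roll":0,"jaw":10},{"dp":[-32,0,-20],"roll":0,"jaw":10}]}}

```text
time_s: 3.75
tcp_pos: [0.576, -0.1288, 0.1957]
eef_rot: [-180.0, 0.1, 173.9]
contact_force: [-1.2, 1.3, 5.7]
gripper_width: 0.0208
gripper_force: 12.0
```

Request:
{"name": "send_rows", "arguments": {"steps": [{"dp":[0,-12,0],"roll":0,"jaw":10},{"dp":[0,-27,0],"roll":0,"jaw":10},{"dp":[0,-42,0],"roll":0,"jaw":10},{"dp":[0,-56,0],"roll":0,"jaw":10},{"dp":[0,-61,0],"roll":0,"jaw":10}]}}

```text
time_s: 4.38
tcp_pos: [0.5683, -0.1896, 0.1952]
eef_rot: [179.9, 0.1, 173.8]
contact_force: [-0.9, 17.5, 10.2]
gripper_width: 0.0208
gripper_force: 12.0
```

```bash
python3 - <<'E'
from h import *
from plant import r
go([.5425,-.1255,.175],173.93)
c=r.capture("wrist");h0=c["image"][120:330,120:400]
cv2.imwrite("pics/b.png",cv2.resize(h0,None,fx=2.5,fy=2.5,interpolation=2))
go([.5425,-.1255,.175],173.93)
E
```

```text
t 4.38 tcp [ 0.5683 -0.1896  0.1952] [1.7989e+02 6.0000e-02 1.7384e+02] F [-0.9 17.5 10.2] w 20.8 gf 12.0
dp [32.5 60.9 20.3] roll -0.002
t 4.42 tcp [ 0.5683 -0.1891  0.1952] [1.7984e+02 6.0000e-02 1.7384e+02] F [-3.2  9.6  9. ] w 20.8 gf 12.0
dp [32.5 60.4 20.3] roll -0.002
```

View pics/b.png

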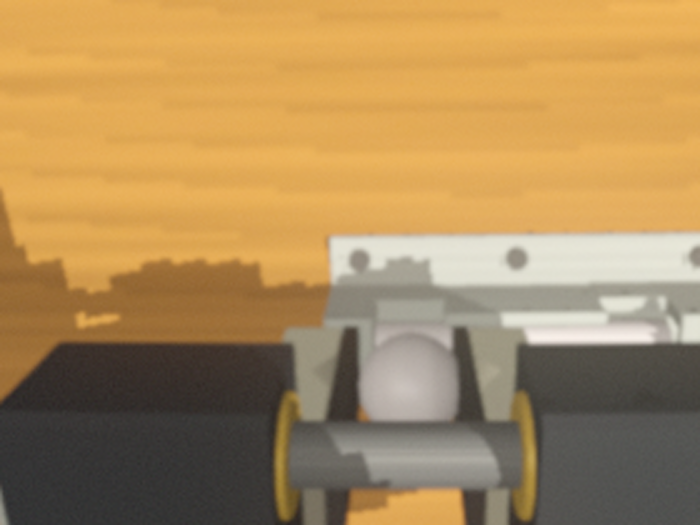

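Request:
{"name": "send_rows", "arguments": {"steps": [{"dp":[11,1,3],"roll":0,"jaw":10},{"dp":[19.5,1,7],"roll":0,"jaw":10},{"dp":[28,1,14.5],"roll":0,"jaw":10},{"dp":[35,1,23.5],"roll":0,"jaw":10},{"dp":[36.5,1,27.5],"roll":0,"jaw":10}]}}

```text
time_s: 5.05
tcp_pos: [0.5333, -0.1852, 0.1693]
eef_rot: [-179.9, 0.2, 174.0]
contact_force: [1.0, 3.7, 17.0]
gripper_width: 0.0209
gripper_force: 12.0
```

Request:
{"name": "send_rows", "arguments": {"steps": [{"dp":[0.5,0,1.5],"roll":0,"jaw":10},{"dp":[0.5,0,1.5],"roll":0,"jaw":10}]}}

```text
time_s: 5.3
tcp_pos: [0.5331, -0.185, 0.1686]
eef_rot: [-179.9, 0.3, 174.0]
contact_force: [2.4, 3.1, 15.1]
gripper_width: 0.0205
gripper_force: 12.0
```

Request:
{"name": "send_rows", "arguments": {"steps": [{"dp":[0,0,0],"roll":0,"jaw":50},{"dp":[0,0,0],"roll":0,"jaw":50},{"dp":[0,0,-15],"roll":0,"jaw":50},{"dp":[0,0,-50],"roll":0,"jaw":50},{"dp":[40,0,-80],"roll":0,"jaw":60}]}}

```text
time_s: 5.92
tcp_pos: [0.4926, -0.1807, 0.2472]
eef_rot: [-179.9, -0.0, 173.9]
contact_force: [-1.0, 0.5, -0.6]
gripper_width: 0.049
gripper_force: 0.0
```

Request:
{"name": "send_rows", "arguments": {"steps": [{"dp":[35,0,-40],"roll":0,"jaw":60},{"dp":[65,0,-45],"roll":0,"jaw":60},{"dp":[65,0,-45],"roll":0,"jaw":60}]}}

```text
time_s: 6.3
tcp_pos: [0.4256, -0.1735, 0.2931]
eef_rot: [180.0, 0.2, 173.9]
contact_force: [0.7, 0.3, -0.2]
gripper_width: 0.0525
gripper_force: 0.0
```

```bash
python3 - <<'E'
from h import *
from plant import r
c=r.capture("wrist");pickle.dump(c,open("wrist1.pkl","wb"))
b=r.capture("side");pickle.dump(b,open("side1.pkl","wb"))
a=cv2.resize(c["image"],(460,345));b=cv2.resize(b["image"][150:240,240:370],(340,235),interpolation=2)
o=np.zeros((345,800,3),np.uint8);o[:,:460]=a;o[:235,460:]=b;cv2.imwrite("pics/c.png",o)
go(b2w([-.092,-.07,.158]),173.93)
E
```

```text
t 6.4 tcp [ 0.4269 -0.1735  0.2918] [1.8000e+02 6.0000e-02 1.7392e+02] F [ 0.  -0.2 -0.2] w 52.9 gf 0.0
dp [-35.1 -30.5 133.8] roll -0.0
```

View pics/c.png

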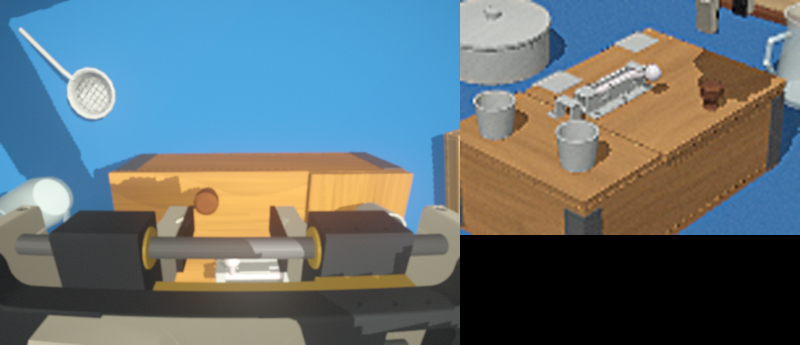

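```bash
python3 - <<'E'
import h
from h import *
h.C["wrist"]=pickle.load(open("wrist1.pkl","rb"))
def tri(l):
    f=lambda q:np.concatenate([h.proj(n,q)[0]-u for n,u in l]);r=least_squares(f,[.5,-.1,.17]);return r.x.round(4),r.fun.round(1)
print(tri([("wrist",(283.6,321.4)),("side",(313.8,178))]))
for y in(-.0336,-.0386):
  for th in(0,.17,.35,.6,.9): 
    P=b2w([.022-.046*np.cos(.436+th),y,.153+.046*np.sin(.436+th)]);print(y,th,P.round(4),h.proj("wrist",P)[0].round(1),h.proj("side",P)[0].round(1))
print(h.proj("wrist",b2w([-.092,-.07,.161])))
E
```

```text
(array([ 0.5392, -0.1829,  0.1767]), array([-0.3, -1. , -2.6, -2.3]))
-0.0336 0 [ 0.5346 -0.179   0.1724] [286.6 313.7] [311.7 177.6]
-0.0336 0.17 [ 0.5384 -0.1794  0.1792] [286.7 321. ] [310.8 175.5]
-0.0336 0.35 [ 0.5437 -0.18    0.1855] [286.8 329.4] [309.7 173.3]
-0.0336 0.6 [ 0.5527 -0.181   0.1926] [286.8 341.6] [307.6 170.6]
-0.0336 0.9 [ 0.5654 -0.1823  0.1977] [286.8 355.6] [304.8 168.1]
-0.0386 0 [ 0.534  -0.184   0.1724] [281.7 313.7] [312.6 177.1]
-0.0386 0.17 [ 0.5379 -0.1844  0.1792] [281.8 321. ] [311.8 175. ]
-0.0386 0.35 [ 0.5432 -0.185   0.1855] [281.8 329.4] [310.6 172.8]
-0.0386 0.6 [ 0.5522 -0.1859  0.1926] [281.8 341.6] [308.6 170.1]
-0.0386 0.9 [ 0.5649 -0.1873  0.1977] [281.8 355.6] [305.7 167.6]
[[249.95321892 244.53082162]]
```

Request:
{"name": "send_rows", "arguments": {"steps": [{"dp":[-20,-18,40],"roll":0,"jaw":60},{"dp":[-35,-30.5,80],"roll":0,"jaw":60},{"dp":[-35,-30.5,115],"roll":0,"jaw":60},{"dp":[-35,-30.5,133],"roll":0,"jaw":60},{"dp":[-35,-30.5,133],"roll":0,"jaw":60}]}}

```text
time_s: 7.02
tcp_pos: [0.4579, -0.2076, 0.156]
eef_rot: [-180.0, -0.3, 173.9]
contact_force: [-0.1, 0.7, 1.0]
gripper_width: 0.0529
gripper_force: 0.0
```

Request:
{"name": "send_rows", "arguments": {"steps": [{"dp":[0,0,0],"roll":0,"jaw":20},{"dp":[0,0,0],"roll":0,"jaw":20},{"dp":[0,0,0],"roll":0,"jaw":20},{"dp":[0,0,0],"roll":0,"jaw":20}], "newtons": 30}}

```text
time_s: 7.52
tcp_pos: [0.459, -0.2077, 0.1589]
eef_rot: [-180.0, 0.1, 173.9]
contact_force: [-0.6, -2.1, 2.0]
gripper_width: 0.0285
gripper_force: 30.0
```

```bash
python3 - <<'E'
from h import *
go(b2w([-.092,-.07,.158]),173.93)
for t in np.arange(0,1.5,.1):
    x,z=-212*np.cos(t)+30*np.sin(t),212*np.sin(t)+30*np.cos(t); print(round(t,1),round(-(x+212),1),round(-(z-30),1))
E
```

```text
t 7.53 tcp [ 0.459  -0.2077  0.1589] [-1.7997e+02  9.0000e-02  1.7393e+02] F [-0.6 -2.1  2. ] w 28.5 gf 30.0
dp [0.2 0.1 0.9] roll 0.0
0.0 -0.0 -0.0
0.1 -4.1 -21.0
0.2 -10.2 -41.5
0.3 -18.3 -61.3
0.4 -28.4 -80.2
0.5 -40.3 -98.0
0.6 -54.0 -114.5
0.7 -69.2 -129.5
0.8 -85.8 -143.0
0.9 -103.7 -154.7
1.0 -122.7 -164.6
1.1 -142.6 -172.5
1.2 -163.1 -178.5
1.3 -184.2 -182.3
1.4 -205.5 -184.0
```

Request:
{"name": "send_rows", "arguments": {"steps": [{"dp":[-1.5,0,-10.5],"roll":0,"jaw":20},{"dp":[-4,0,-21],"roll":0,"jaw":20},{"dp":[-10,0,-41.5],"roll":0,"jaw":20},{"dp":[-18.5,0,-61.5],"roll":0,"jaw":20},{"dp":[-28.5,0,-80],"roll":0,"jaw":20}]}}

```text
time_s: 8.15
tcp_pos: [0.4855, -0.2103, 0.2368]
eef_rot: [180.0, -0.2, 173.9]
contact_force: [2.0, -4.6, -13.8]
gripper_width: 0.0286
gripper_force: 30.0
```

Request:
{"name": "send_rows", "arguments": {"steps": [{"dp":[-12,0,-18],"roll":0,"jaw":20},{"dp":[-25.5,0,-34.5],"roll":0,"jaw":20},{"dp":[-41,0,-49.5],"roll":0,"jaw":20},{"dp":[-57.5,0,-63],"roll":0,"jaw":20},{"dp":[-75.5,0,-74.5],"roll":0,"jaw":20}]}}

```text
time_s: 8.78
tcp_pos: [0.5586, -0.2175, 0.3116]
eef_rot: [179.9, -0.5, 173.9]
contact_force: [-9.3, 4.3, -0.6]
gripper_width: 0.0285
gripper_force: 30.0
```

Request:
{"name": "send_rows", "arguments": {"steps": [{"dp":[-19,0,-10],"roll":0,"jaw":20},{"dp":[-39,0,-18],"roll":0,"jaw":20},{"dp":[-59.5,0,-24],"roll":0,"jaw":20},{"dp":[-80.5,0,-28],"roll":0,"jaw":20},{"dp":[-102,0,-29.5],"roll":0,"jaw":20}]}}

```text
time_s: 9.4
tcp_pos: [0.6625, -0.2277, 0.3428]
eef_rot: [179.9, -0.1, 174.0]
contact_force: [-5.1, 6.8, 4.2]
gripper_width: 0.0287
gripper_force: 30.0
```

```bash
python3 - <<'E'
from h import *
from plant import r
go(b2w([.12-.0068,-.07,.131+.214-.005]),173.93)
b=r.capture("side");cv2.imwrite("pics/d.png",cv2.resize(b["image"][70:280,200:480],None,fx=2,fy=2,interpolation=2))
E
```

```text
t 9.4 tcp [ 0.6625 -0.2277  0.3428] [ 1.7989e+02 -1.5000e-01  1.7397e+02] F [-5.1  6.8  4.2] w 28.7 gf 30.0
dp [-0.6 -1.5  2.8] roll 0.001
```

View pics/d.png

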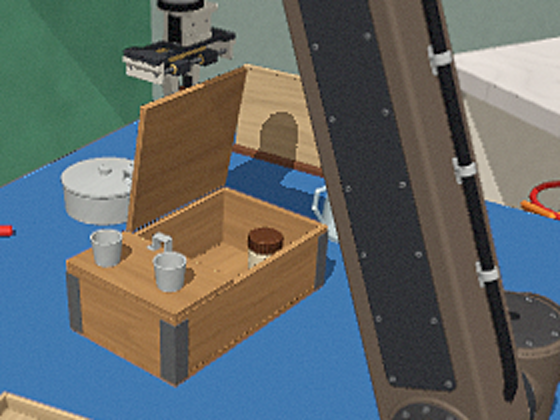

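Request:
{"name": "send_rows", "arguments": {"steps": [{"dp":[0,0,0],"roll":0,"jaw":70},{"dp":[0,0,0],"roll":0,"jaw":70},{"dp":[0,0,-20],"roll":0,"jaw":70},{"dp":[0,0,-65],"roll":0,"jaw":70},{"dp":[0,0,-105],"roll":0,"jaw":70}]}}

```text
time_s: 10.07
tcp_pos: [0.6627, -0.2296, 0.4485]
eef_rot: [-180.0, -0.0, 173.9]
contact_force: [0.8, -0.2, -0.0]
gripper_width: 0.0612
gripper_force: 0.0
```

Request:
{"name": "send_rows", "arguments": {"steps": [{"dp":[40,0,0],"roll":0,"jaw":100},{"dp":[90,0,0],"roll":0,"jaw":100},{"dp":[145,0,0],"roll":0,"jaw":100},{"dp":[200,-3,10],"roll":0,"jaw":100},{"dp":[233,-7,20],"roll":0,"jaw":100}]}}

```text
time_s: 10.7
tcp_pos: [0.428, -0.2116, 0.4276]
eef_rot: [180.0, 0.1, 173.9]
contact_force: [0.2, -0.6, 0.0]
gripper_width: 0.0879
gripper_force: 0.0
```

Request:
{"name": "send_rows", "arguments": {"steps": [{"dp":[0,0,0],"roll":0,"jaw":100}]}}

```text
time_s: 10.82
tcp_pos: [0.4282, -0.2117, 0.4279]
eef_rot: [180.0, 0.1, 173.9]
contact_force: [0.7, -0.2, 0.8]
gripper_width: 0.0875
gripper_force: 0.0
```

```bash
python3 - <<'E'
from h import *
from plant import r
c=r.capture("wrist");pickle.dump(c,open("wrist1.pkl","wb"))
b=r.capture("top");pickle.dump(b,open("top1.pkl","wb"))
b2=r.capture("side");pickle.dump(b2,open("side1.pkl","wb"))
o=np.zeros((600,800,3),np.uint8);o[:420,:560]=c["image"];o[:210,560:]=b2["image"][140:280:,210:370][:,:][:105*2,:120*2][:140].repeat(2,0).repeat(2,1)[:210,:240];o[420:600,:480]=cv2.resize(b["image"][170:260,110:350],(480,180));cv2.imwrite("pics/e.png",o)
go([.5,-.2,.3],173.93)
E
```

```text
t 10.97 tcp [ 0.4312 -0.2117  0.4273] [-1.8000e+02  3.0000e-02  1.7391e+02] F [ 0.1  0.5 -0.6] w 87.2 gf 0.0
dp [-67.1  18.9 127.3] roll -0.0
```

View pics/e.png

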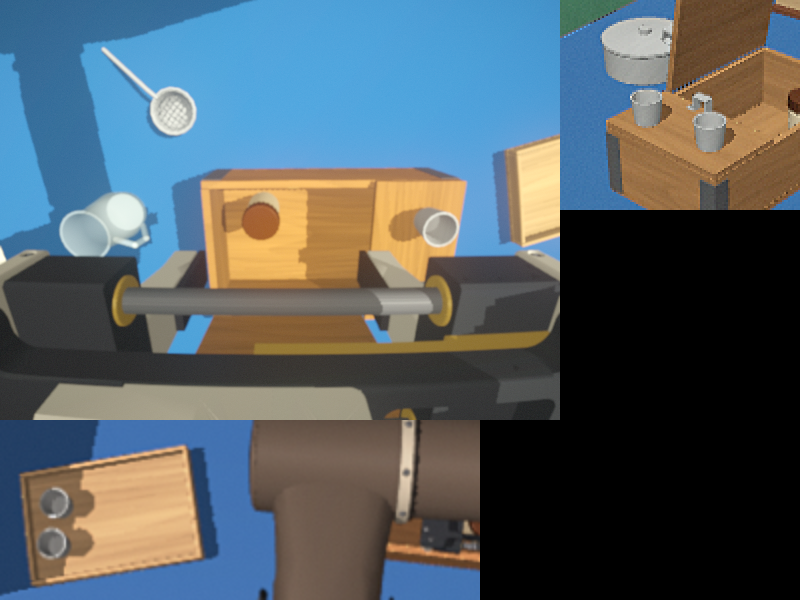

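Wrist view: the jar's brown lid is at about (260,221). The lid stands open with the cups in place, and the tray is unchanged. I'll triangulate the jar now.

```bash
python3 - <<'E'
import h
from h import *
h.C["wrist"]=pickle.load(open("wrist1.pkl","rb"))
def blob(n,x0,y0,x1,y1):
    im=cv2.cvtColor(pickle.load(open(n+"1.pkl","rb"))["image"],cv2.COLOR_BGR2HSV)[y0:y1,x0:x1]
    m=((im[...,0]<13)&(im[...,1]>120)&(im[...,2]<150)).astype(np.uint8)
    k,l,s,c=cv2.connectedComponentsWithStats(m);i=1+s[1:,4].argmax();return s[i]+[x0,y0,0,0,0],c[i]+[x0,y0]
print(blob("wrist",225,190,300,250));print(blob("side",310,170,365,215))
for u in((261,221),(260.5,222)):
    p=h.at("wrist",u,.117);c,s=np.cos(BOX[2]),np.sin(BOX[2]);d=p-BOX[:2];print(p,"box",c*d[0]+s*d[1],-s*d[0]+c*d[1],h.proj("side",[*p,.105]))
z=.034
ob=[("top",(.1,.15,z),[120,197.5]),("top",(.1,-.15,z),[203,183.5]),("top",(-.1,-.15,z),[211.5,238.5]),("top",(-.1,.15,z),[128,251.5])]
q,e=fit(ob,[.6,.4,0]);print("tray",q,np.degrees(q[2]),e.round(1).tolist(), b2w([0,-.06,0],q))
E
```

```text
(array([244, 203,  32,  12,  75]), array([258.62666667, 206.12      ]))
(array([324, 184,  18,  13, 172]), array([332.12209302, 189.70930233]))
[ 0.49614177 -0.25085852] box -0.05029838621809799 -0.10909248067894474 [[332.00581026 190.02681662]]
[ 0.49771796 -0.25186022] box -0.04862505673379698 -0.10992179175017343 [[331.77360259 189.7849043 ]]
tray [0.5083636  0.37861236 0.1887081 ] 10.812177637408613 [[-0.0, -0.4], [0.6, -1.3], [0.4, 0.2], [-1.8, 1.9]] [0.519619   0.31967751 0.        ]
```

```bash
python3 -c "
from h import *
go([.4965,-.251,.103],173.93)"
```

```text
t 10.97 tcp [ 0.4312 -0.2117  0.4273] [-1.8000e+02  3.0000e-02  1.7391e+02] F [ 0.1  0.5 -0.6] w 87.2 gf 0.0
dp [-68.9 -32.1 324.3] roll -0.0
```

Request:
{"name": "send_rows", "arguments": {"steps": [{"dp":[-30,-15,40],"roll":0,"jaw":100},{"dp":[-60,-30,85],"roll":0,"jaw":100},{"dp":[-69,-32,135],"roll":0,"jaw":100},{"dp":[-69,-32,180],"roll":0,"jaw":100},{"dp":[-69,-32,210],"roll":0,"jaw":100}]}}

```text
time_s: 11.6
tcp_pos: [0.4962, -0.2507, 0.2136]
eef_rot: [180.0, -0.2, 173.9]
contact_force: [0.5, -0.5, 0.5]
gripper_width: 0.0879
gripper_force: 0.0
```

Request:
{"name": "send_rows", "arguments": {"steps": [{"dp":[0,0,30],"roll":0,"jaw":100},{"dp":[0,0,60],"roll":0,"jaw":100},{"dp":[0,0,85],"roll":0,"jaw":100},{"dp":[0,0,105],"roll":0,"jaw":100},{"dp":[0,0,114],"roll":0,"jaw":100}]}}

```text
time_s: 12.22
tcp_pos: [0.4962, -0.2506, 0.101]
eef_rot: [180.0, -0.2, 173.9]
contact_force: [-0.2, 0.0, -0.4]
gripper_width: 0.0876
gripper_force: 0.0
```

Request:
{"name": "send_rows", "arguments": {"steps": [{"dp":[0,0,0],"roll":0,"jaw":100},{"dp":[0,0,0],"roll":0,"jaw":72},{"dp":[0,0,0],"roll":0,"jaw":55},{"dp":[0,0,0],"roll":0,"jaw":55}], "newtons": 15}}

```text
time_s: 12.72
tcp_pos: [0.4965, -0.2508, 0.1037]
eef_rot: [-180.0, 0.1, 173.9]
contact_force: [0.1, -0.4, 0.5]
gripper_width: 0.0635
gripper_force: 0.7
```

Request:
{"name": "send_rows", "arguments": {"steps": [{"dp":[0,0,0],"roll":0,"jaw":50},{"dp":[0,0,0],"roll":0,"jaw":50},{"dp":[0,0,0],"roll":0,"jaw":50},{"dp":[0,0,-3],"roll":0,"jaw":50},{"dp":[0,0,-8],"roll":0,"jaw":50}], "newtons": 25}}

```text
time_s: 13.35
tcp_pos: [0.4953, -0.2503, 0.1104]
eef_rot: [180.0, -0.1, 173.9]
contact_force: [0.3, 0.4, -1.9]
gripper_width: 0.0591
gripper_force: 25.0
```

Request:
{"name": "send_rows", "arguments": {"steps": [{"dp":[0,0,-15],"roll":0,"jaw":50},{"dp":[0,0,-45],"roll":0,"jaw":50},{"dp":[0,0,-85],"roll":0,"jaw":50},{"dp":[0,0,-125],"roll":0,"jaw":50},{"dp":[0,0,-160],"roll":0,"jaw":50}]}}

```text
time_s: 13.98
tcp_pos: [0.496, -0.2506, 0.2737]
eef_rot: [180.0, 0.1, 173.9]
contact_force: [1.0, 0.8, -2.4]
gripper_width: 0.0591
gripper_force: 25.0
```

Request:
{"name": "send_rows", "arguments": {"steps": [{"dp":[10,5,-25],"roll":0,"jaw":50},{"dp":[20,20,-45],"roll":0,"jaw":50},{"dp":[20,45,-55],"roll":0,"jaw":50},{"dp":[20,75,-55],"roll":0,"jaw":50}]}}

```text
time_s: 14.48
tcp_pos: [0.4842, -0.1735, 0.3281]
eef_rot: [180.0, 0.1, 173.9]
contact_force: [0.9, 0.7, -2.0]
gripper_width: 0.0593
gripper_force: 25.0
```

```bash
python3 -c "
from h import *
go([.5195,.319,.31],190.81)"
```

```text
t 14.47 tcp [ 0.4842 -0.1735  0.3281] [1.7998e+02 1.5000e-01 1.7387e+02] F [ 0.9  0.7 -2. ] w 59.3 gf 25.0
dp [ 17.5 493.5  18.2] roll -0.296
```

Request:
{"name": "send_rows", "arguments": {"steps": [{"dp":[0,30,0],"roll":-0.03,"jaw":50},{"dp":[2,70,0],"roll":-0.06,"jaw":50},{"dp":[4,112,0],"roll":-0.1,"jaw":50},{"dp":[6,155,0],"roll":-0.14,"jaw":50},{"dp":[8,198,0],"roll":-0.18,"jaw":50}]}}

```text
time_s: 15.1
tcp_pos: [0.4968, 0.025, 0.3271]
eef_rot: [180.0, 0.0, -175.7]
contact_force: [1.0, 0.3, -2.8]
gripper_width: 0.0593
gripper_force: 25.0
```

```bash
python3 -c "
from h import *
go([.5195,.319,.25],190.81)"
```

```text
t 15.1 tcp [0.4968 0.025  0.3271] [ 1.7997e+02  5.0000e-02 -1.7569e+02] F [ 1.   0.3 -2.8] w 59.3 gf 25.0
dp [-44.7 291.4  77.3] roll -0.113
```

Request:
{"name": "send_rows", "arguments": {"steps": [{"dp":[-6,43,0],"roll":-0.03,"jaw":50},{"dp":[-13,87,0],"roll":-0.06,"jaw":50},{"dp":[-20,131,0],"roll":-0.09,"jaw":50},{"dp":[-27,175,5],"roll":-0.113,"jaw":50},{"dp":[-34,217,15],"roll":-0.113,"jaw":50}]}}

```text
time_s: 15.72
tcp_pos: [0.515, 0.2442, 0.3123]
eef_rot: [179.9, 0.1, -169.3]
contact_force: [0.6, -0.2, -1.2]
gripper_width: 0.0594
gripper_force: 25.0
```

Request:
{"name": "send_rows", "arguments": {"steps": [{"dp":[-2,35,20],"roll":0,"jaw":50},{"dp":[-4,62,40],"roll":0,"jaw":50},{"dp":[-4,74,60],"roll":0,"jaw":50},{"dp":[-4,74,62],"roll":0,"jaw":50},{"dp":[-4,74,62],"roll":0,"jaw":50}]}}

```text
time_s: 16.35
tcp_pos: [0.5055, 0.3158, 0.25]
eef_rot: [180.0, 0.0, -169.3]
contact_force: [0.1, 0.0, -1.2]
gripper_width: 0.0594
gripper_force: 25.0
```

```bash
python3 - <<'E'
from h import *
from plant import r
import h
c=r.capture("wrist");h.C["wrist"]=c;cv2.imwrite("pics/f.png",c["image"])
go([.5195,.319,.106],190.81)
# tray-rim consistency: project near (-x) rim corners & print edge score over small shifts
q0=np.array([.5084,.3786,.1887]);g=cv2.cvtColor(c["image"],cv2.COLOR_BGR2HSV)
m=((g[...,0]>5)&(g[...,0]<28)&(g[...,1]>60)).astype(float)
for x in np.arange(-.2,.21,.01):
    pass
P=lambda x,y:h.proj("wrist",b2w([x,y,.034],q0))[0].round(0)
print({(x,y):P(x,y).tolist() for x in(-.1,.1) for y in(-.15,.15)})
# wood mask at points inside/outside the front edge and -y edge
for d in(-.012,-.008,-.004,0,.004,.008,.012):
    f=lambda x,y:int(m[tuple(np.clip(P(x,y)[::-1].astype(int),0,[419,559]))]) 
    print(d,"front",[f(-.1+d,y) for y in(-.12,-.09,-.06,-.03,0,.03)],"-y",[f(x,-.15+d) for x in(-.08,-.06,-.04,-.02,0)])
E
```

```text
t 16.4 tcp [0.5058 0.3158 0.2504] [ 1.7996e+02  7.0000e-02 -1.6931e+02] F [ 1.5  0.5 -2.4] w 58.8 gf 25.0
dp [-13.9   0.5 144.4] roll -0.002
{(-0.1, -0.15): [203.0, 117.0], (-0.1, 0.15): [461.0, 119.0], (0.1, -0.15): [214.0, 274.0], (0.1, 0.15): [437.0, 273.0]}
-0.012 front [0, 0, 0, 0, 0, 0] -y [0, 0, 0, 0, 0]
-0.008 front [0, 0, 0, 0, 0, 0] -y [0, 0, 0, 0, 0]
-0.004 front [0, 0, 0, 0, 0, 0] -y [0, 0, 0, 0, 0]
0 front [0, 0, 0, 0, 0, 0] -y [0, 0, 0, 0, 0]
0.004 front [1, 1, 1, 1, 0, 1] -y [0, 0, 0, 0, 0]
0.008 front [1, 1, 1, 1, 1, 1] -y [1, 1, 1, 1, 1]
0.012 front [1, 1, 1, 1, 1, 1] -y [1, 1, 1, 1, 1]
```

Request:
{"name": "send_rows", "arguments": {"steps": [{"dp":[-6,0,25],"roll":0,"jaw":50},{"dp":[-14,0,60],"roll":0,"jaw":50},{"dp":[-14,0,95],"roll":0,"jaw":50},{"dp":[-14,0,122],"roll":0,"jaw":50},{"dp":[-14,0,138],"roll":0,"jaw":50}]}}

```text
time_s: 17.02
tcp_pos: [0.5194, 0.3181, 0.1108]
eef_rot: [-180.0, 0.0, -169.3]
contact_force: [0.0, 0.3, -3.1]
gripper_width: 0.059
gripper_force: 25.0
```

Request:
{"name": "send_rows", "arguments": {"steps": [{"dp":[0,0,3],"roll":0,"jaw":50},{"dp":[0,0,5],"roll":0,"jaw":50},{"dp":[0,0,7],"roll":0,"jaw":50},{"dp":[0,0,7],"roll":0,"jaw":50},{"dp":[0,0,7],"roll":0,"jaw":50}]}}

```text
time_s: 17.65
tcp_pos: [0.5192, 0.3188, 0.1045]
eef_rot: [180.0, 0.0, -169.3]
contact_force: [0.3, -0.6, -2.9]
gripper_width: 0.0589
gripper_force: 25.0
```

Request:
{"name": "send_rows", "arguments": {"steps": [{"dp":[0,0,1],"roll":0,"jaw":50},{"dp":[0,0,2],"roll":0,"jaw":50},{"dp":[0,0,3],"roll":0,"jaw":50},{"dp":[0,0,3],"roll":0,"jaw":50}]}}

```text
time_s: 18.15
tcp_pos: [0.519, 0.3186, 0.1009]
eef_rot: [-180.0, -0.0, -169.3]
contact_force: [0.5, -0.2, -2.6]
gripper_width: 0.0595
gripper_force: 25.0
```

Request:
{"name": "send_rows", "arguments": {"steps": [{"dp":[0,0,0.5],"roll":0,"jaw":50},{"dp":[0,0,1],"roll":0,"jaw":50},{"dp":[0,0,1],"roll":0,"jaw":50}]}}

```text
time_s: 18.52
tcp_pos: [0.5191, 0.3187, 0.1]
eef_rot: [-180.0, -0.0, -169.3]
contact_force: [-0.7, 0.4, -3.5]
gripper_width: 0.0589
gripper_force: 25.0
```

Request:
{"name": "send_rows", "arguments": {"steps": [{"dp":[0,0,0.5],"roll":0,"jaw":50},{"dp":[0,0,1],"roll":0,"jaw":50},{"dp":[0,0,1],"roll":0,"jaw":50}]}}

```text
time_s: 18.9
tcp_pos: [0.5195, 0.3188, 0.0997]
eef_rot: [180.0, 0.1, -169.3]
contact_force: [-1.1, -0.9, 3.3]
gripper_width: 0.0593
gripper_force: 25.0
```

Request:
{"name": "send_rows", "arguments": {"steps": [{"dp":[0,0,0.5],"roll":0,"jaw":50},{"dp":[0,0,1],"roll":0,"jaw":50},{"dp":[0,0,1],"roll":0,"jaw":50}]}}

```text
time_s: 19.27
tcp_pos: [0.5199, 0.3188, 0.0996]
eef_rot: [180.0, 0.1, -169.3]
contact_force: [-0.3, -3.2, 10.0]
gripper_width: 0.0591
gripper_force: 25.0
```

Request:
{"name": "send_rows", "arguments": {"steps": [{"dp":[0,0,-1],"roll":0,"jaw":66},{"dp":[0,0,-1],"roll":0,"jaw":72},{"dp":[0,0,-1],"roll":0,"jaw":85},{"dp":[0,0,-1],"roll":0,"jaw":95},{"dp":[0,0,-1],"roll":0,"jaw":95}]}}

```text
time_s: 19.9
tcp_pos: [0.5191, 0.3188, 0.0989]
eef_rot: [-180.0, -0.0, -169.3]
contact_force: [-0.3, -0.4, 0.3]
gripper_width: 0.082
gripper_force: 0.0
```

Request:
{"name": "send_rows", "arguments": {"steps": [{"dp":[0,0,-10],"roll":0,"jaw":95},{"dp":[0,0,-40],"roll":0,"jaw":95},{"dp":[0,0,-85],"roll":0,"jaw":95},{"dp":[0,0,-130],"roll":0,"jaw":95},{"dp":[0,0,-160],"roll":0,"jaw":95}]}}

```text
time_s: 20.52
tcp_pos: [0.5196, 0.319, 0.2625]
eef_rot: [179.9, 0.2, -169.3]
contact_force: [0.2, 0.4, 0.2]
gripper_width: 0.0834
gripper_force: 0.0
```

Request:
{"name": "send_rows", "arguments": {"steps": [{"dp":[30,0,-30],"roll":0,"jaw":95},{"dp":[60,0,-60],"roll":0,"jaw":95},{"dp":[80,0,-80],"roll":0,"jaw":95},{"dp":[80,0,-80],"roll":0,"jaw":95}]}}

```text
time_s: 21.02
tcp_pos: [0.4401, 0.3041, 0.3423]
eef_rot: [179.8, 0.2, -169.2]
contact_force: [0.8, 0.8, 0.2]
gripper_width: 0.0833
gripper_force: 0.0
```

```bash
python3 - <<'E'
import h
from h import *
from plant import r
go([.5,.3,.3])
q=np.array([.5084,.3786,.1887])
for n in("wrist","top","side"):
    c=r.capture(n);h.C[n]=c;g=cv2.cvtColor(c["image"],cv2.COLOR_BGR2HSV)
    u=h.proj(n,[.5195,.3185,.113])[0]; x0,y0=(u-30).clip(0).astype(int)
    im=g[y0:y0+60,x0:x0+60]
    m=((im[...,0]<13)&(im[...,1]>110)&(im[...,2]<150)).astype(np.uint8)
    k,l,s,ce=cv2.connectedComponentsWithStats(m)
    i=1+s[1:,4].argmax() if k>1 else None
    print(n,"expected",u.round(1),"seen",None if i is None else ((ce[i]+[x0,y0]).round(1),s[i]))
# bolt ball expected (lid at 1.4), just state lid edge from side
c=h.C["side"]["image"];cv2.imwrite("pics/z.png",c)
E
```

```text
t 21.02 tcp [0.4401 0.3041 0.3423] [ 179.8     0.23 -169.23] F [0.8 0.8 0.2] w 83.3 gf 0.0
dp [-57.9 -15.3  42.4] roll 0
wrist expected [279.7 246.1] seen (array([260.5, 237.7]), array([10, 18,  5, 10, 13], dtype=int32))
top expected [176.9 210.5] seen None
side expected [211.8 269. ] seen (array([212.4, 271.9]), array([ 20,  25,  23,  19, 332], dtype=int32))
```

```bash
python3 -c "
from plant import r
print(r.close_job())"
```

```text
the job is handed in; nothing more can be done
None
```

The job is handed in at about 21 s of the 69 s allowed: bolt drawn back with its arm in the back notch, lid left open at about 1.4 rad, and the jar set down and released on the tray; the hand-in returned no verdict, and the last check confirmed only the jar's position, from the side camera.

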